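# Push the row of parts bins home and shut the gate

## Robot

A 6-joint arm with a two-finger parallel gripper is mounted at the origin on the work surface. World frame = base frame: x ahead of the robot, y to its left, z up, the work surface at z = 0. Lengths are in mm, angles in rad, forces in N, time in s.
With the tool pointing down it reaches from about 275 to 750 mm from the base axis. Payload 10.2 kg.
Tool frame: the origin (TCP) lies at the very end of the fingers, on their centre line; the grasp point (between the pads) lies hold_point_z behind it (hold_point_z is the distance from the TCP to the grasp point, in mm); z points along the fingers, y is the direction in which the jaws open and shut (so a half turn about z gives the same grasp; the last joint's range is limited). The gripper opens to 85 mm and grips with 20 to 120 N. Pads are 22 mm wide; open, the fingers measure 114 mm over their backs; the gripper's body (76 mm by 85 mm) begins 54 mm behind the grasp point. The pads swing forward as they close: fully open they stand 13 mm farther back than shut.
Start: joints at [-0.223, 0.313, 1.498, -0, 1.331, -0.223], TCP at [525.006, -0.013, 231.294] pointing down, gripper open.
Joint ranges: [-2.94, 2.94], [-0.97, 2.17], [0.19, 2.56], [-1.23, 4.37], [0.02, 3.11], [-2.88, 2.88]. Speed limits (rad/s): [2.39, 2.39, 3.01, 3.14, 3.14, 3.14].

## Interface

Orientations are given as a rotation vector (axis times angle).
In Python, from station import observe, capture, get_calibration, sign_off, silhouettes, hold_point_z gives the robot as it stands.
- The arm moves only by the tool carry_out, never from a script. Its argument "commands" is a list of rows, each a list of 7 numbers: the turn, a rotation vector about the tool's x, y, z in degrees, then the shift along the tool's x, y, z in cm, then the opening in per cent of the stroke, from 0 (shut) to 100 (fully open). A call has 1 to 10 rows; each row shifts and turns the commanded pose from where the row before left it, along the tool's axes as they then stand; what a row does not reach is not made up. A row lasts 1/10 s, in which the tool goes at most 50 mm and 8.59 degrees, less where a joint would pass 70% of its speed; a pose out of reach is approached as far as the arm can. A call is refused whole if a number of a shift passes 5 or a number of a turn 8.59, either way. A call with a gripper value outside its range is refused whole. The fingers move at their own pace and stop on an object; the grip force is fixed at half the most. Time passes only in rows, so rows that do not move let the fingers close. It gives the time, the measured TCP pose, the force and the opening at its end, in the units of the state.
- observe(): the state, without advancing time (a new reading comes with each control period).
- capture(name): name is "scene" or "side" or "wrist"; returns the picture (384x512x3 uint8, blue, green, red); there is no depth.
- get_calibration(name): a dict with "fx", "fy", "cx", "cy" (pixels), "rvec" (rotation vector, rad) and "tvec" (3), from world to camera coordinates, as OpenCV has them; the wrist camera has in their place "tool_from_camera" (4x4, takes a point from camera to tool coordinates, whose origin is the TCP and whose axes are the flange's). Camera axes: x right, y down, z forward; pixel columns grow to the right and rows downward; lengths in mm; the calibration is good to about 2 mm. A picture is of the moment at which its call begins: read the wrist's pose just before it. get_calibration takes no time and is no camera call.
- sign_off(): hands the job in, once; it reports no verdict.
Trained networks look in the newest picture that a camera, given by its name, has taken for a name from the list of things; names that differ only in an ending like _2 or _b are one class to them, and where a whole thing is asked for, a point or a joint stands for the part that bears it (a point fixed in the world has none). Each returns a list of dicts, best first, with "p" (0 to 1); they miss things now and then, are a little off and sometimes report something else, mostly with a low value. They report only what shows in the picture. A call takes as long as a camera call.
- silhouettes(thing, camera): "pixels" (384x512 bool, what is visible of it) and "rect" ([centre column, centre row, width, height] in pixels, round what is visible of it).
The state is a dict: "time": time; "qpos": joint angles; "joint_vel": joint speeds; "tau": joint torques, N m; "eef_pos": TCP position; "tcp_rot": TCP orientation; "force": force on the tool from outside, world axes, zero at the start; "torque": the same for the moment, N m; "width": finger opening in mm.
Only numpy, scipy, OpenCV 4.12 (cv2) and the standard library are available. Lean on these libraries where they do the work, as an engineer would, in place of code of your own. Each camera call takes 0.05 s, during which the arm holds its last target. There are 200 camera calls.

## Task

Four small parts bins stand touching in a row in the rail: push the whole row along as one train, steadily and without letting it come apart, until its front bin is right up against the red end stop. Then push the yellow gate round until it stands fully shut across the rail behind the last bin. Only push with the fingers: do not lift or tip the bins, and leave the other things on the bench where they are.

Things in the scene. Friction and masses are not known exactly. Their poses are not given: they have to be found in the camera images.
- rail: fixed channel, 440 mm long, 84 wide. Origin: on the bench under its middle; x along it towards the stop, z up. Grey floor 8 mm above the bench; aluminium side lips 22 mm above the bench, inner faces at y = +-28, outer +-34 mm. A red stop block, 20 mm thick and 50 high, closes the +x end, face at x = 200 mm; the -x end is open. When the row is home its rear face is at x = 0
- stop_face (a point): centre of the red stop's face that the front bin must reach, 30 mm above the bench. The row starts 60 to 120 mm short of it, in the middle of the channel, the four bins in any order
- bin_dowels: black open plastic parts bin holding wooden dowels; 50 mm along the rail, 52 mm across it, 48 mm high, about 0.12 kg, loose. Origin: centre of its underside, z up, x towards the end stop (as standing in the rail). It slides freely in the rail
- bin_screws: black open plastic parts bin holding brass screws; 50 mm along the rail, 52 mm across it, 48 mm high, about 0.12 kg, loose. Origin: centre of its underside, z up, x towards the end stop (as standing in the rail). It slides freely in the rail
- bin_plugs: black open plastic parts bin holding blue wall plugs; 50 mm along the rail, 52 mm across it, 48 mm high, about 0.12 kg, loose. Origin: centre of its underside, z up, x towards the end stop (as standing in the rail). It slides freely in the rail
- bin_nuts: black open plastic parts bin holding steel nuts; 50 mm along the rail, 52 mm across it, 48 mm high, about 0.12 kg, loose. Origin: centre of its underside, z up, x towards the end stop (as standing in the rail). It slides freely in the rail
- gate (a joint): angle (rad) of the yellow gate, an upright flat bar 6 mm thick, 26 to 56 mm above the bench, reaching 76 mm from its hinge on the rail's -y side. 0: parallel to the rail, pointing away from the stop; negative: swung outwards off the rail; grows as it swings in over the rail (clockwise from above); 1.571, its limit: shut, square across the rail. Stays where left; about 1 N at the tip moves it
- gate_hinge (a point): point on the gate's hinge axis at the gate's mid-height, at x = -13, y = -44, z = 41 mm in the rail's frame; the dark steel post there is 14 mm thick and its top is 60 mm above the bench
- gate_tip (a point): free end of the gate, mid-height
- spare_bin: empty black parts bin of the same size, standing on the bench beside the rail; leave alone. Origin: centre of its underside
- offcut: hardwood offcut 45 x 90 x 40 mm on the bench between robot and rail; leave alone. Origin: centre of its underside
- screwdriver: screwdriver lying on the far side of the bench; leave alone. Origin: underside
- glue: white glue bottle, 52 mm wide, 150 mm high; leave alone. Origin: centre of its underside
- tape_roll: blue roll of tape lying flat, 90 mm wide, 25 mm high; leave alone. Origin: centre of its underside
- jar: amber jar, 60 mm wide, 75 mm high; leave alone. Origin: centre of its underside
- tape_measure: yellow tape measure 70 x 35 x 60 mm; leave alone. Origin: centre of its underside

How it is judged (in metres and radians):
On the way, in this order (a step that is already met when the one before it is completed fails the run):
1. the whole row stands home against the end stop, the gate still open (x of each of bin_dowels, bin_screws, bin_plugs, bin_nuts in the frame of rail above 0.02 m and y of bin_dowels in the frame of rail between -0.008 and 0.008 m and z of each of bin_dowels, bin_screws, bin_plugs, bin_nuts in the frame of rail below 0.013 m and y of bin_screws in the frame of rail between -0.008 and 0.008 m and y of bin_plugs in the frame of rail between -0.008 and 0.008 m and y of bin_nuts in the frame of rail between -0.008 and 0.008 m and value of joint gate below 1 rad), for 0.2 s.
2. the gate is shut behind the row (x of each of bin_dowels, bin_screws, bin_plugs, bin_nuts in the frame of rail above 0.02 m and y of bin_dowels in the frame of rail between -0.008 and 0.008 m and z of each of bin_dowels, bin_screws, bin_plugs, bin_nuts in the frame of rail below 0.013 m and y of bin_screws in the frame of rail between -0.008 and 0.008 m and y of bin_plugs in the frame of rail between -0.008 and 0.008 m and y of bin_nuts in the frame of rail between -0.008 and 0.008 m and value of joint gate above 1.45 rad), for 0.2 s.
At the end, for the whole second after the job is handed in: all four bins stand in the rail, at rest, packed against the end stop (the slack along the row, gaps included, is at most 5 mm), and the gate is within 0.12 rad (7 degrees) of fully shut (all of step 2 and linear speed of each of bin_dowels, bin_screws, bin_plugs, bin_nuts below 0.01 m/s); the robot touches nothing.
It fails at once if a bin of the row was lifted (more than 8 mm) (height (world z) of any of bin_dowels, bin_screws, bin_plugs, bin_nuts above 0.016 m).
It fails at once if a bin of the row was tipped (more than 0.25 rad) (angle between any of bin_dowels, bin_screws, bin_plugs, bin_nuts's own z axis and vertical above 0.25 rad).
It fails at once if the row came apart (gaps of more than about 14 mm) (horizontal distance between bin_dowels and bin_screws above 0.165 m or horizontal distance between any of bin_dowels, bin_screws and bin_plugs above 0.165 m or horizontal distance between any of bin_dowels, bin_screws, bin_plugs and bin_nuts above 0.165 m).
It fails at once if a bin was knocked along (faster than 0.4 m/s) (linear speed of any of bin_dowels, bin_screws, bin_plugs, bin_nuts above 0.4 m/s).
It fails at once if another thing on the bench was disturbed (moved more than 25 mm) (distance of any of spare_bin, offcut, screwdriver, glue, tape_roll, jar, tape_measure from where it was at the start of the episode above 0.025 m).
It also fails if it takes over 45 s, if anything falls off the work surface, if the arm or the gripper's body presses on something with over 40 N, if the wrist force passes 120 N, or if a joint passes its speed limit or range.

## Working session

There is one attempt and no reset: what is moved stays moved. The work goes in short steps, Python scripts to look and compute and a tool call to move; the robot and the scene stay as the last step left them, time stands still between calls to the robot, and variables do not carry over. Pictures are saved under pics/ and viewed, about 8 in all and at most 12, crops included, and the job is handed in when it is done.

Besides the shell and the picture viewer there is one more tool, called after "Request:" in YAML: its name, and indented under it one key for each argument. carry_out: Moves the arm, as the interface text tells. Its arguments: {"type":"object","properties":{"commands":{"type":"array","items":{"type":"array","items":{"type":"number"}}}},"required":["commands"]}

```bash
mkdir -p pics
python3 - <<'E'
from station import *
import cv2
print(observe(), hold_point_z)
for n in ("scene","side","wrist"):
    print(n,get_calibration(n)); cv2.imwrite(f"pics/{n}0.png",capture(n))
a=cv2.imread("pics/scene0.png");b=cv2.imread("pics/side0.png")
E
```

```text
{'time': 0.0, 'qpos': array([-2.23448640e-01,  3.13465647e-01,  1.49845000e+00, -1.65014984e-05,
        1.33100253e+00, -2.23402153e-01]), 'joint_vel': array([ 0.00110721, -0.00059592, -0.00088039, -0.00132347, -0.00085164,
        0.00286633]), 'tau': array([-5.78409599e-04, -4.12261176e+01, -2.59742296e+01, -3.58453699e-04,
        4.11797926e-03, -1.23038126e-05]), 'eef_pos': array([5.24737050e+02, 1.78548513e-02, 2.30722210e+02]), 'tcp_rot': array([-2.22070148e+00, -2.22060697e+00,  1.13038202e-03]), 'force': array([-0.64146974,  0.10079745, -0.65154432]), 'torque': array([-0.01070898,  0.02620884,  0.0638417 ]), 'width': 85.40505175927787} 18.700000000000003
scene {'fx': 402.10255138118464, 'fy': 402.10255138118464, 'cx': 256.048120172314, 'cy': 195.1519567884143, 'rvec': array([ 0.92455105,  2.4850368 , -1.04860058]), 'tvec': array([ 418.50369213, -193.9723607 , 1573.24925722])}
side {'fx': 409.06169906488833, 'fy': 409.06169906488833, 'cx': 250.40494753358712, 'cy': 188.45059939656565, 'rvec': array([ 2.07709585, -0.17519317,  0.09591012]), 'tvec': array([-552.22139502,  105.59338792, 1108.47054786])}
wrist {'fx': 332.54865182165935, 'fy': 332.54865182165935, 'cx': 257.16452098311305, 'cy': 194.93816548241062, 'tool_from_camera': array([[-5.86162614e-04, -9.62882084e-01, -2.69921745e-01,
         6.79781916e+01],
       [ 9.99999607e-01, -3.84723246e-04, -7.99191861e-04,
         3.03196272e-01],
       [ 6.65682355e-04, -2.69922107e-01,  9.62881931e-01,
        -1.42605909e+02],
       [ 0.00000000e+00,  0.00000000e+00,  0.00000000e+00,
         1.00000000e+00]])}
```

View pics/scene0.png

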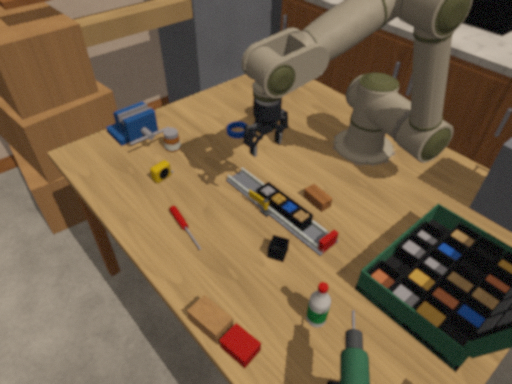

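View pics/side0.png

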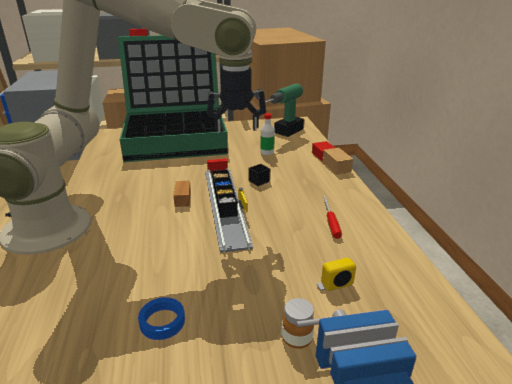

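The scene picture shows the rail running from its open end at (232,175) to the red stop at (328,240). The gate is near (260,200), on the far side from the robot. The side picture shows the stop at (217,165) and the open end at (235,245). I'll crop both for accurate corners.

Run:
```python
import cv2,numpy as np
a=cv2.imread("pics/scene0.png");b=cv2.imread("pics/side0.png")
A=cv2.resize(a[160:260,220:350],None,fx=6,fy=6,interpolation=cv2.INTER_CUBIC)
B=cv2.resize(b[150:255,185:285],None,fx=5.6,fy=5.6,interpolation=cv2.INTER_CUBIC)
for im,s,x0,y0 in((A,6,220,160),(B,5.6,185,150)):
    for k in range(0,140,10):
        cv2.putText(im,str(x0+k),(int(k*s),10),0,.35,(0,0,255));cv2.line(im,(int(k*s),12),(int(k*s),18),(0,0,255))
        cv2.putText(im,str(y0+k),(0,int(k*s)+4),0,.35,(0,0,255));cv2.line(im,(24,int(k*s)),(30,int(k*s)),(0,0,255))
cv2.imwrite("pics/A.png",A);cv2.imwrite("pics/B.png",B)
```

```text
(no output)
```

View pics/A.png

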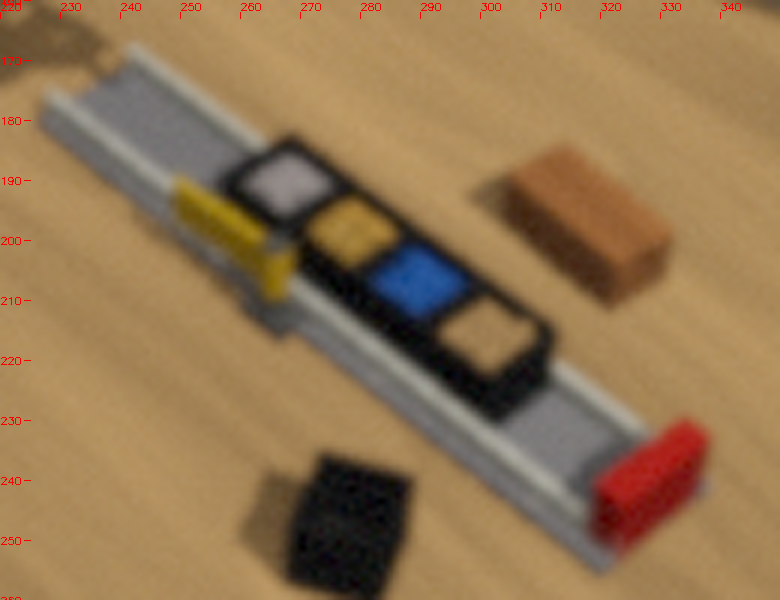

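View pics/B.png

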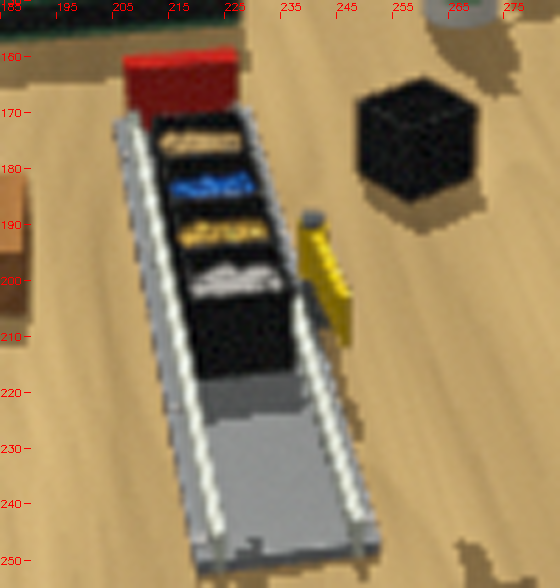

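```bash
cat > fit.py <<'E'
import numpy as np,cv2
from scipy.optimize import least_squares
from station import get_calibration
C={n:get_calibration(n) for n in("scene","side")}
def proj(n,P):
    c=C[n];K=np.array([[c["fx"],0,c["cx"]],[0,c["fy"],c["cy"]],[0,0,1]])
    return cv2.projectPoints(np.float64(P),c["rvec"],c["tvec"],K,None)[0][:,0]
def world(p,P):
    P=np.atleast_2d(P).astype(float);c,s=np.cos(p[2]),np.sin(p[2])
    return np.c_[p[0]+c*P[:,0]-s*P[:,1],p[1]+s*P[:,0]+c*P[:,1],P[:,2]]
def pts(p):
    w,xr,t=p[3:6];tip=np.array([-13-76*np.cos(t),-44+76*np.sin(t)])
    return {"scene":[[220,-42,0],[-220,-31,22],[-220,31,22],[200,-w,50],[200,w,50],[220,w,50],[xr+200,26,56],[xr,26,56],[xr,-26,56],[*tip,56]],
     "side":[[-220,42,0],[-220,-42,0],[-220,31,22],[-220,-31,22],[200,w,50],[200,-w,50],[xr,26,8],[xr,-26,8],[*tip,26],[*tip,56],[-13,-44,60]]}
sc=np.array([[605,572],[50,92],[137,47],[592,490],[690,420],[710,435],[555,325],[293,135],[220,185],[178,180]])
sd=np.array([[195,570],[380,552],[218,530],[360,520],[125,70],[238,62],[195,378],[293,372],[350,345],[348,292],[312,213]])
O={"scene":(sc+.5)/6-.5+[220,160],"side":(sd+.5)/5.6-.5+[185,150]}
def res(p):
    q=pts(p);return np.concatenate([(proj(n,world(p,q[n]))-O[n]).ravel() for n in O])
if __name__=="__main__":
    best=min((least_squares(res,[550,0,y0,40,-80,0.],loss="soft_l1") for y0 in(-1.57,0,1.57,3.1)),key=lambda r:r.cost)
    print(best.cost,best.x.round(3));np.save("rail.npy",best.x)
    r=res(best.x).reshape(-1,2).round(1);print(r.tolist())
    for P in([-100,0,60],[200,0,30],[-13,-44,41]):print(P,world(best.x,P).round(1))
E
python3 fit.py
```

```text
9.65701627710605 [491.088  35.231 -29.835  33.932 -77.767 -56.623]
[[-0.5, 1.3], [0.3, -0.5], [-0.6, -0.5], [0.5, -1.4], [-0.5, -1.3], [1.4, 0.1], [1.0, 0.0], [-0.1, -1.5], [0.4, -2.8], [-0.3, -0.5], [0.0, 0.4], [0.4, -0.2], [0.0, -0.1], [-0.4, -1.1], [0.4, -0.9], [0.7, -1.1], [0.1, 0.1], [1.1, -0.6], [-0.1, -0.0], [0.1, 0.1], [0.2, -0.2]]
[-100, 0, 60] [[492.1 -64.8  60. ]]
[200, 0, 30] [[489.1 235.2  30. ]]
[-13, -44, 41] [[535.2  22.7  41. ]]
```

Fit: the rail middle is at (491, 35) with yaw 1.581, so rail +x is world +y. The row's rear face is at rail x = -78 and the gate angle is about -0.07. I'll move above the channel behind the row with fingers shut, then check with the wrist camera.

Request:
carry_out:
  commands:
    - [0, 0, 0, -2.5, -1, 3, 0]
    - [0, 0, 0, -2.5, -1, 3, 0]
    - [0, 0, 0, -2.5, -1, 3, 0]
    - [0, 0, 0, -1.5, -0.4, 1, 0]
    - [0, 0, 0, 0, 0, 0, 0]
    - [0, 0, 0, 0, 0, 0, 0]

```text
time: 0.75
eef_pos: [491.3, -89.9, 131.7]
tcp_rot: [2.222, 2.221, 0.0]
force: [-0.8, 0.3, 0.2]
width: 0.2
```

```bash
cat > wr.py <<'E'
import sys,numpy as np,cv2
from station import *
from fit import world
from scipy.spatial.transform import Rotation as R
def shot(name,draw,crop=None):
    s=observe();im=capture("wrist");c=get_calibration("wrist")
    T=np.eye(4);T[:3,:3]=R.from_rotvec(s["tcp_rot"]).as_matrix();T[:3,3]=s["eef_pos"]
    M=np.linalg.inv(T@c["tool_from_camera"])
    K=np.array([[c["fx"],0,c["cx"]],[0,c["fy"],c["cy"]],[0,0,1]])
    im=cv2.resize(im,None,fx=1.5,fy=1.5)
    for L in draw:
        q=L@M[:3,:3].T+M[:3,3]
        uv=(q@K.T);uv=uv[:,:2]/uv[:,2:]*1.5
        if (q[:,2]>10).all(): cv2.polylines(im,[uv.astype(np.int32)],False,(0,255,0),1)
    cv2.imwrite(f"pics/{name}.png",im)
    print(s["time"],s["eef_pos"].round(1),s["tcp_rot"].round(3),s["force"].round(1),s["width"])
E
python3 - <<'E'
from wr import *
p=np.load("rail.npy");xr=p[4]
L=[world(p,l) for l in([[-220,28,22],[200,28,22]],[[-220,-28,22],[200,-28,22]],[[xr,-26,56],[xr,26,56],[xr+200,26,56],[xr+200,-26,56],[xr,-26,56]],[[200,-28,50],[200,28,50]],[[-13,-44,56],[-89,-50,56]])]
shot("w1",L)
E
```

```text
0.75 [491.3 -89.9 131.7] [2.222 2.221 0.   ] [-0.8  0.3  0.2] 0.1989953597260983
```

View pics/w1.png

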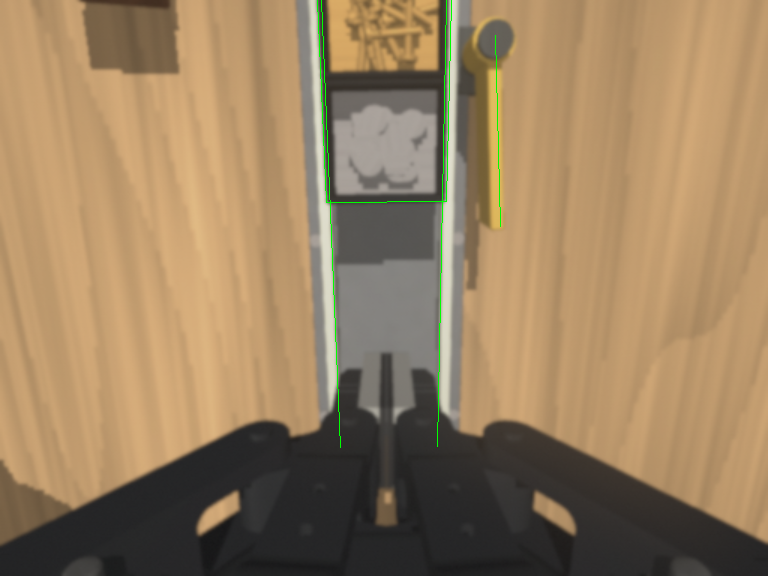

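The overlay agrees with the picture to within about 2 mm: rear bin edge at row 202, gate at (495,150). I'll lower behind the row.

Request:
carry_out:
  commands:
    - [0, 0, 0, 0, 0, 3, 0]
    - [0, 0, 0, 0, 0, 3, 0]
    - [0, 0, 0, 0, 0, 3, 0]
    - [0, 0, 0, 0, 0, 1.4, 0]
    - [0, 0, 0, 0.8, 0, 0, 0]
    - [0, 0, 0, 0.8, 0, 0, 0]
    - [0, 0, 0, 0.4, 0, 0, 0]
    - [0, 0, 0, 0.2, 0, 0, 0]
    - [0, 0, 0, 0.2, 0, 0, 0]
    - [0, 0, 0, 0.2, 0, 0, 0]

```text
time: 1.8
eef_pos: [491.2, -64.0, 27.7]
tcp_rot: [2.221, 2.221, 0.0]
force: [-0.2, 0.4, 0.1]
width: -0.2
```

Request:
carry_out:
  commands:
    - [0, 0, 0, 0.2, 0, 0, 0]
    - [0, 0, 0, 0.2, 0, 0, 0]
    - [0, 0, 0, 0.2, 0, 0, 0]
    - [0, 0, 0, 0.2, 0, 0, 0]
    - [0, 0, 0, 0.2, 0, 0, 0]
    - [0, 0, 0, 0.2, 0, 0, 0]
    - [0, 0, 0, 0.3, 0, 0, 0]
    - [0, 0, 0, 0.3, 0, 0, 0]
    - [0, 0, 0, 0.3, 0, 0, 0]
    - [0, 0, 0, 0.3, 0, 0, 0]

```text
time: 2.8
eef_pos: [491.0, -39.8, 27.3]
tcp_rot: [2.221, 2.221, -0.0]
force: [-0.3, -1.9, -0.4]
width: 0.0
```

Contact: the force reads about -2 N along y. Pushing on steadily.

Request:
carry_out:
  commands:
    - [0, 0, 0, 0.3, 0, 0, 0]
    - [0, 0, 0, 0.3, 0, 0, 0]
    - [0, 0, 0, 0.4, 0, 0, 0]
    - [0, 0, 0, 0.4, 0, 0, 0]
    - [0, 0, 0, 0.4, 0, 0, 0]
    - [0, 0, 0, 0.4, 0, 0, 0]
    - [0, 0, 0, 0.4, 0, 0, 0]
    - [0, 0, 0, 0.4, 0, 0, 0]
    - [0, 0, 0, 0.4, 0, 0, 0]
    - [0, 0, 0, 0.4, 0, 0, 0]

```text
time: 3.8
eef_pos: [491.0, -1.7, 27.3]
tcp_rot: [-2.221, -2.221, 0.0]
force: [-0.1, -2.5, -0.5]
width: -0.4
```

Request:
carry_out:
  commands:
    - [0, 0, 0, 0.3, 0, 0, 0]
    - [0, 0, 0, 0.3, 0, 0, 0]
    - [0, 0, 0, 0.2, 0, 0, 0]
    - [0, 0, 0, 0.2, 0, 0, 0]
    - [0, 0, 0, 0.2, 0, 0, 0]

```text
time: 4.3
eef_pos: [491.0, 10.1, 27.3]
tcp_rot: [-2.222, -2.221, 0.0]
force: [0.2, -2.7, -0.6]
width: 0.0
```

Run:
```python
from wr import *
p=np.load("rail.npy");xr=0
L=[world(p,l) for l in([[xr,-26,56],[xr,26,56],[xr+200,26,56],[xr+200,-26,56],[xr,-26,56]],[[200,-28,50],[200,28,50]])]
shot("w2",L)
```

```text
4.3 [491.   10.1  27.3] [-2.222 -2.221  0.   ] [ 0.2 -2.7 -0.6] 0.03738529093599403
```

View pics/w2.png

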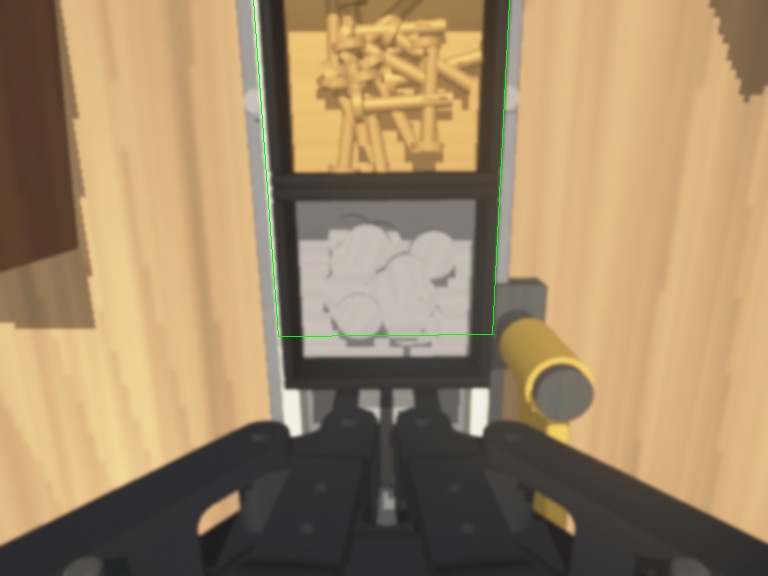

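The row is still about 13 mm short of home: its rear edge is at row 385 and home is row 335. It is straight and unbroken, so I'll continue slowly.

Request:
carry_out:
  commands:
    - [0, 0, 0, 0.2, 0, 0, 0]
    - [0, 0, 0, 0.2, 0, 0, 0]
    - [0, 0, 0, 0.2, 0, 0, 0]
    - [0, 0, 0, 0.1, 0, 0, 0]
    - [0, 0, 0, 0.1, 0, 0, 0]
    - [0, 0, 0, 0.1, 0, 0, 0]

```text
time: 4.95
eef_pos: [491.0, 19.0, 27.3]
tcp_rot: [-2.221, -2.221, 0.0]
force: [-0.2, -3.5, -0.1]
width: -0.4
```

Request:
carry_out:
  commands:
    - [0, 0, 0, 0.1, 0, 0, 0]
    - [0, 0, 0, 0.1, 0, 0, 0]
    - [0, 0, 0, 0.1, 0, 0, 0]

```text
time: 5.25
eef_pos: [491.0, 22.0, 27.3]
tcp_rot: [2.222, 2.221, -0.0]
force: [0.5, -3.6, -1.0]
width: 0.1
```

Request:
carry_out:
  commands:
    - [0, 0, 0, 0.1, 0, 0, 0]
    - [0, 0, 0, 0.1, 0, 0, 0]

```text
time: 5.45
eef_pos: [491.5, 23.1, 27.5]
tcp_rot: [2.219, 2.221, -0.001]
force: [1.2, -14.5, -1.7]
width: -0.0
```

Request:
carry_out:
  commands:
    - [0, 0, 0, 0.1, 0, 0, 0]
    - [0, 0, 0, 0, 0, 0, 0]

```text
time: 5.65
eef_pos: [492.0, 23.1, 27.6]
tcp_rot: [2.218, 2.219, -0.001]
force: [0.7, -15.4, -1.5]
width: -0.2
```

The row is home: the force rose to 15 N at TCP y = 23.1, where I expected about 24. I'll ease off, retreat, rise and go round to the outer side of the gate.

Request:
carry_out:
  commands:
    - [0, 0, 0, -0.2, 0, 0, 0]
    - [0, 0, 0, -0.3, 0, 0, 0]
    - [0, 0, 0, -0.5, 0, 0, 0]
    - [0, 0, 0, -2, 0, 0, 0]
    - [0, 0, 0, -2, 0, 0, 0]
    - [0, 0, 0, 0, 0, -3.5, 0]
    - [0, 0, 0, 0, 0, -4, 0]
    - [0, 0, 0, 0, 2.5, 0, 0]
    - [0, 0, 0, 0, 3, 0, 0]
    - [0, 0, 0, 0, 3, 0, 0]

```text
time: 6.65
eef_pos: [577.0, -25.0, 102.7]
tcp_rot: [2.221, 2.221, 0.001]
force: [-0.9, -0.6, -0.5]
width: 0.1
```

Run:
```python
from wr import *
p=np.load("rail.npy");xr=0
L=[world(p,l) for l in([[xr,-26,56],[xr,26,56],[xr+200,26,56],[xr+200,-26,56],[xr,-26,56]],[[-13,-44,56],[-89,-50,56]])]
shot("w3",L)
```

```text
6.65 [577.  -25.  102.7] [2.221e+00 2.221e+00 1.000e-03] [-0.9 -0.6 -0.5] 0.10652944106255405
```

View pics/w3.png

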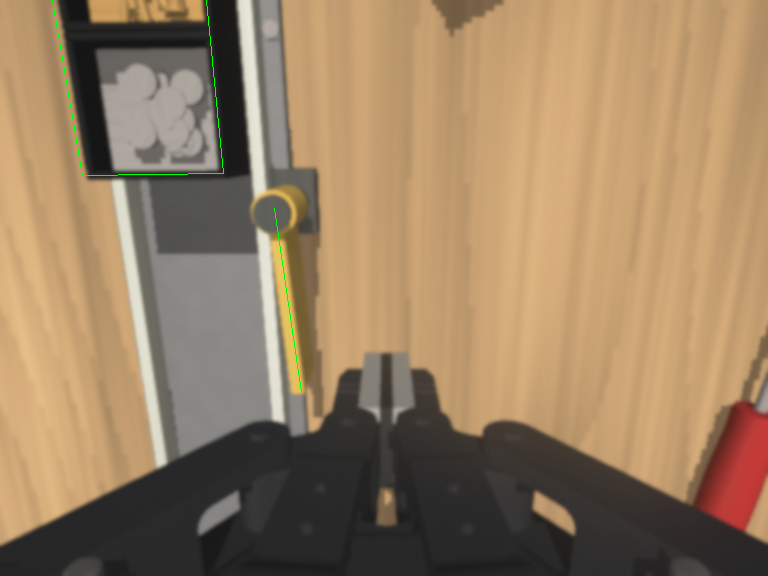

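The row's rear edge sits on the home line (row 175), and the gate is still open at (285,300). Now I'll lower and swing the gate.

Request:
carry_out:
  commands:
    - [0, 0, 0, 0, 0, 3, 0]
    - [0, 0, 0, 0, 0, 3, 0]
    - [0, 0, 0, 0, 0, 0.7, 0]
    - [0, 0, 0, 0, -1, 0, 0]
    - [0, 0, 0, 0, -0.8, 0, 0]
    - [0, 0, 0, -0.2, -0.6, 0, 0]
    - [0, 0, 0, -0.1, -0.5, 0, 0]
    - [0, 0, 0, -0.1, -0.5, 0, 0]
    - [0, 0, 0, -0.1, -0.5, 0, 0]
    - [0, 0, 0, -0.1, -0.5, 0, 0]

```text
time: 7.7
eef_pos: [531.8, -31.2, 35.4]
tcp_rot: [2.221, 2.221, 0.0]
force: [1.1, -0.1, -0.1]
width: -0.2
```

Request:
carry_out:
  commands:
    - [0, 0, 0, 0, -0.5, 0, 0]
    - [0, 0, 0, 0.2, -0.5, 0, 0]
    - [0, 0, 0, 0.2, -0.5, 0, 0]
    - [0, 0, 0, 0.25, -0.5, 0, 0]
    - [0, 0, 0, 0.25, -0.5, 0, 0]
    - [0, 0, 0, 0.3, -0.5, 0, 0]

```text
time: 8.3
eef_pos: [501.6, -18.8, 35.3]
tcp_rot: [2.221, 2.222, -0.0]
force: [1.5, -1.0, -0.0]
width: 0.4
```

Request:
carry_out:
  commands:
    - [0, 0, 0, 0.4, -0.4, 0, 0]
    - [0, 0, 0, 0.4, -0.3, 0, 0]
    - [0, 0, 0, 0.4, -0.3, 0, 0]
    - [0, 0, 0, 0.4, -0.2, 0, 0]
    - [0, 0, 0, 0.3, -0.1, 0, 0]
    - [0, 0, 0, 0.2, 0, 0, 0]

```text
time: 8.9
eef_pos: [488.7, 2.3, 35.2]
tcp_rot: [-2.221, -2.222, 0.001]
force: [-0.5, -1.2, 0.7]
width: 0.1
```

Contact is light, about 1.5 N. I'll finish against the limit, slowly.

Request:
carry_out:
  commands:
    - [0, 0, 0, 0.2, 0, 0, 0]
    - [0, 0, 0, 0.2, 0, 0, 0]
    - [0, 0, 0, 0.1, 0, 0, 0]
    - [0, 0, 0, 0.1, 0, 0, 0]

```text
time: 9.3
eef_pos: [488.9, 7.3, 35.2]
tcp_rot: [2.22, 2.222, -0.002]
force: [-1.8, -10.6, -0.0]
width: -0.1
```

Request:
carry_out:
  commands:
    - [0, 0, 0, 0.1, 0, 0, 0]
    - [0, 0, 0, 0.1, 0, 0, 0]

```text
time: 9.5
eef_pos: [489.0, 7.6, 35.3]
tcp_rot: [2.218, 2.221, -0.005]
force: [-4.4, -24.1, -0.4]
width: -0.1
```

The gate is at its limit (24 N at y = 7.6, expected about 8.7). I'll back off straight, rise and look.

Request:
carry_out:
  commands:
    - [0, 0, 0, -0.3, 0, 0, 0]
    - [0, 0, 0, -0.5, 0, 0, 0]
    - [0, 0, 0, -2, 0, 0, 0]
    - [0, 0, 0, -3, 0, 0, 0]
    - [0, 0, 0, -1, 0, -4, 0]
    - [0, 0, 0, 0, 0, -4, 0]
    - [0, 0, 0, 0, 0, -3, 0]
    - [0, 0, 0, 0, 0, 0, 0]
    - [0, 0, 0, 0, 0, 0, 0]

```text
time: 10.4
eef_pos: [489.0, -57.9, 145.3]
tcp_rot: [2.221, 2.221, 0.001]
force: [-0.8, -0.2, -0.9]
width: 0.2
```

Run:
```python
from wr import *
p=np.load("rail.npy");xr=0
L=[world(p,l) for l in([[xr,-26,56],[xr,26,56],[xr+200,26,56],[xr+200,-26,56],[xr,-26,56]],[[-13,-44,56],[-13,32,56]],[[200,-28,50],[200,28,50]])]
shot("w4",L)
b=capture("side");a=capture("scene")
A=cv2.resize(a[150:270,220:350],None,fx=3,fy=3,interpolation=2);B=cv2.resize(b[150:270,185:285],None,fx=3,fy=3,interpolation=2)
cv2.imwrite("pics/end.png",np.hstack([A,B]))
```

```text
10.4 [489.  -57.9 145.3] [2.221e+00 2.221e+00 1.000e-03] [-0.8 -0.2 -0.9] 0.23670070565005125
```

View pics/w4.png

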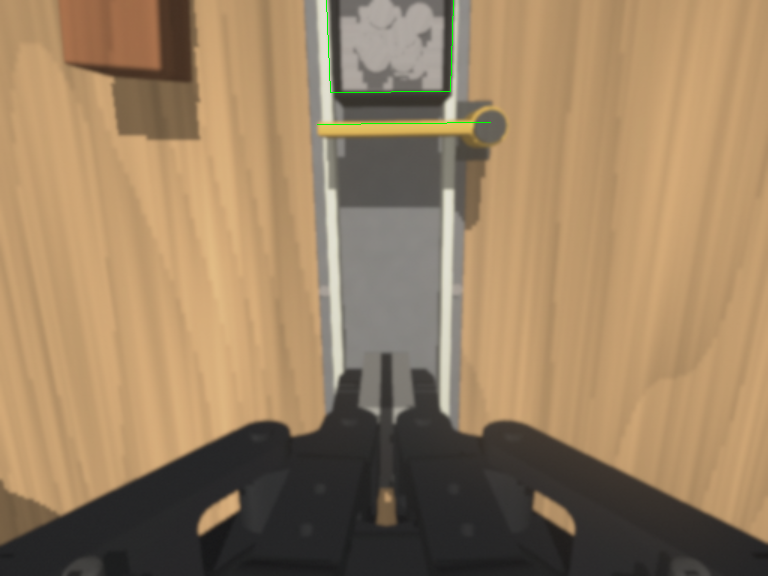

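View pics/end.png

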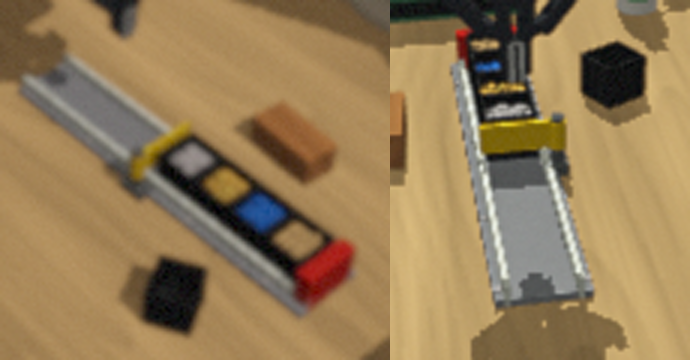

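The gate lies square across the rail (row 128, columns 318 to 480), the row is packed against the stop with no gaps, and the arm is clear. Handing in.

```bash
python3 -c "
from station import *
print(sign_off())"
```

```text
the job is handed in; nothing more can be done
None
```

The row is home against the red stop and the yellow gate is shut behind it. I handed the job in at about 10.5 s of the 45 s allowed; the hand-in reports no verdict.

- **Row:** I pushed the four bins as one train with the shut fingers at about 40 mm/s. Friction was about 2–3.6 N, and the force rose to about 15 N when the front bin reached the stop. Before I swung the gate, the wrist camera put the row's rear edge within about 2 mm of the home line.
- **Gate:** I swung it round from outside with about 1.5 N until it met its limit, at 24 N.
- **Last pictures:** they show no visible gaps in the row and the gate square across the rail. The offcut and spare bin look unmoved and the arm is clear. I did not check the other bench items again, but the arm went nowhere near them.

The fitted positions and the contact points differed by 1–2 mm, within the calibration tolerance. No check failed.

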